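Line up three jars in the sloping V-trough of a label reader

ROBOT

A 6-joint arm with a two-finger parallel gripper is mounted at the origin on the work surface; the furniture and walls round the work are solid. World frame = base frame: x ahead of the robot, y to its left, z up, the work surface at z = 0. Lengths are in mm, angles in rad, forces in N, time in s.
With the tool pointing down it reaches from about 400 to 825 mm from the base axis. Payload 7 kg.
Tool frame: the origin (TCP) lies between the finger pads; the fingertips stand 14 mm ahead of it and the grasp point (between the pads) lies 5 mm behind it (r.tip_reach is the z of the fingertips in the tool frame, in mm); z points along the fingers, y is the line along which they close (so a half turn about z gives the same grasp; the last joint's range is limited). The gripper opens to 85 mm and grips with 20 to 120 N. Pads are 22 mm wide; open, the fingers measure 114 mm over their backs; the gripper's body (76 mm by 85 mm) begins 54 mm behind the grasp point. The pads swing forward as they close: fully open they stand 13 mm farther back than shut.
Start: joints at [-0.887, 0.359, 0.012, 0, -1.224, -0.288], TCP at [260.216, -622.802, 245.302] pointing down, gripper open.
Joint ranges: [-3.07, 3.07], [-1.43, 2.12], [-1.02, 1.25], [-3.03, 1.67], [-3.05, -0], [-3.03, 3.03]. Speed limits (rad/s): [2.39, 2.39, 3.01, 3.14, 3.14, 3.14].

INTERFACE

Orientations are given as a unit quaternion [x, y, z, w].
In Python, from bench import r gives the robot as it stands.
- The arm moves only by the shell command python3 inch.py FILE [OPENING] [FORCE], which reads ROWS from the file FILE. ROWS is a JSON object whose key "plan" holds a list of rows, 1 to 8 of them, each of 6 numbers: dx, dy, dz in units of 100 mm, then a rotation vector rx, ry, rz in units of 0.1 rad; each row shifts and turns the commanded pose from where the row before left it, along the tool's axes as they then stand; what a row does not reach is not made up. A row lasts 1/12 s, in which the tool goes at most 41.7 mm and 0.125 rad, less where a joint would pass 70% of its speed; a pose out of reach is approached as far as the arm can. OPENING is the finger opening in mm, set as the command begins (- or left out keeps the last). The fingers move at their own pace and stop on an object; FORCE is the grip in N (left out, the last holds). Time passes only in rows, so rows that do not move let the fingers close. It prints the time, the measured TCP pose, the force, the opening and the grip force at its end. Input that does not fit is refused with a message, and nothing moves.
- r.observe(): the state, without advancing time (a new reading comes with each control period).
- r.snapshot(name): name is "side" or "top"; returns the picture (480x640x3 uint8, blue, green, red); there is no depth.
- r.camera_info(name): a dict with "fovy" (degrees; the focal length in pixels is half the picture's height over the tangent of half this angle, whatever the lens; pixels are square), "cx", "cy" (the principal point, pixels), "k1" (the pictures are not rectified: a ray, as slopes to the right and down, at radius r is drawn at 1 + k1 r^2 times it, then the intrinsics apply), "camera_from_world" (4x4, takes a point from world to camera coordinates). Camera axes: x right, y down, z forward; pixel columns grow to the right and rows downward; lengths in mm; the calibration is good to about 2 mm. A picture is of the moment at which its call begins. camera_info takes no time and is no camera call.
- r.close_job(): hands the job in; it is judged then, once.
The state is a dict: "time": time; "joints": joint angles; "joint_vel": joint speeds; "tau": joint torques, N m; "eef_pos": TCP position; "tool_rot": TCP orientation; "wrist_force": force on the tool from outside, world axes, zero at the start; "ft_torque": the same for the moment, N m; "grip_width": finger opening in mm; "finger_force": force on a finger pad.
Only numpy, scipy, OpenCV 4.12 (cv2) and the standard library are available. Lean on these libraries where they do the work, as an engineer would, in place of code of your own. Each camera call takes 0.05 s, during which the arm holds its last target. There are 200 camera calls.

TASK

Load the label reader's sloping V-trough with the three screw-capped jars in order of size: tip in the largest first, then the medium one, then the smallest, each over the trough's upper end and foot first so that its cap points uphill, and let it slide down. They must finish at rest in one line along the fold, the largest against the end stop under the hood and the others close up behind it. Leave the other things on the table where they are.

Things in the scene. Friction and masses are not known exactly. Their poses are not given: they have to be found in the camera images.
- trough: Fixed polished aluminium V-trough, sloping 30 degrees, 260 mm long. Origin: on the fold (inner bottom line of the V) at the face of the end stop, 30 mm above the table; x runs uphill along the fold, y level across it, z square to the fold, out of the V. The two walls are at 45 degrees: the V is 20 mm deep and 40 mm wide. Low friction: jars slide down by themselves.
- trough_upper_end (a point): Upper open end of the fold, 260 mm up the fold from the end stop, 160 mm above the table, nothing above it. Jars go in here, between the hood and this end. The trough stands on a 240x90 mm base plate.
- trough_hood (a point): Middle of the underside of the grey hood that bridges the trough from 25 to 125 mm up the fold, 78 mm above the fold; its sides are at y = +-36 mm, the black reader on it rises 30 mm more. It bars the lower half from above; jars slide under it.
- jar_large: Largest screw jar, red cap: 49 mm across the body, 50 mm across the cap (top 15 mm), 66 mm high, about 50 g, standing loose on the table. Origin: centre of its underside; z axis points to its cap.
- jar_medium: Medium screw jar, white cap: 43 mm across body and cap (top 14 mm), 60 mm high, about 50 g, standing loose on the table. Origin: centre of its underside; z axis points to its cap.
- jar_small: Smallest screw jar, yellow cap: 27 mm across the body, 28 mm across the cap (top 10 mm), 46 mm high, about 12 g, standing loose on the table. Origin: centre of its underside; z axis points to its cap.
- bottle: Bystander: bottle with a blue cap, 56 mm across, 110 mm high, loose; origin at the centre of its underside.
- timer: Bystander: round white timer, 50 mm across, 19 mm high, loose; origin at the centre of its underside.
- dish: Bystander: clear dish, 55 mm across, 20 mm high, loose; origin at the centre of its underside.
- cover_box: Bystander: small cover glass box, 31x31 mm, 15 mm high, loose; origin at the centre of its underside.
- pens: Fixed equipment: white foam stand with pens, 95 mm (its x) by 143 mm (its y), up to 160 mm high; origin at the centre of its underside.
- tips: Fixed bystander: clear tip box, 88 mm (its x) by 118 mm (its y), 68 mm high; origin at the centre of its underside.
- drawer_organiser: Fixed equipment: closed blue and grey drawer box; 160 mm (its x) by 195 mm (its y), 118 mm high, with pulls standing out 25 mm on the robot's side; origin at the centre of its underside.

How it is judged (in metres and radians):
On the way, in this order (a step that is already met when the one before it is completed fails the run):
1. the largest jar lies in the fold against the end stop, cap uphill, let go (x of jar_large in the frame of trough between -0.004 and 0.01 m and y of jar_large in the frame of trough between -0.007 and 0.007 m and z of jar_large in the frame of trough between 0.026 and 0.042 m and angle between the z axis of jar_large and the x axis of trough, either way round below 0.14 rad and angle between jar_large's own z axis and vertical between 0.8 and 1.3 rad and linear speed of jar_large below 0.02 m/s and contact force between the fingers and jar_large below 0.01 N), for 0.2 s.
2. the medium jar lies in the fold close behind it, cap uphill, let go (x of jar_large in the frame of trough between -0.004 and 0.01 m and y of jar_large in the frame of trough between -0.007 and 0.007 m and z of jar_large in the frame of trough between 0.026 and 0.042 m and angle between the z axis of each of jar_large, jar_medium and the x axis of trough, either way round below 0.14 rad and angle between jar_large's own z axis and vertical between 0.8 and 1.3 rad and linear speed of each of jar_large, jar_medium below 0.02 m/s and x of jar_medium in the frame of trough between 0.058 and 0.084 m and y of jar_medium in the frame of trough between -0.007 and 0.007 m and z of jar_medium in the frame of trough between 0.022 and 0.038 m and angle between jar_medium's own z axis and vertical between 0.8 and 1.3 rad and contact force between the fingers and jar_medium below 0.01 N), for 0.2 s.
At the end, for the whole second after the job is handed in: The jars lie at rest in the fold, let go, caps uphill, each in line with it within 0.14 rad and 7 mm sideways; undersides, measured up the fold from the end stop: largest at most 10 mm, medium at most 84 mm, smallest at most 148 mm (0, 66 and 126 mm when all touch) (x of jar_large in the frame of trough between -0.004 and 0.01 m and y of jar_large in the frame of trough between -0.007 and 0.007 m and z of jar_large in the frame of trough between 0.026 and 0.042 m and angle between the z axis of each of jar_large, jar_medium, jar_small and the x axis of trough, either way round below 0.14 rad and angle between jar_large's own z axis and vertical between 0.8 and 1.3 rad and linear speed of each of jar_large, jar_medium, jar_small below 0.02 m/s and x of jar_medium in the frame of trough between 0.058 and 0.084 m and y of jar_medium in the frame of trough between -0.007 and 0.007 m and z of jar_medium in the frame of trough between 0.022 and 0.038 m and angle between jar_medium's own z axis and vertical between 0.8 and 1.3 rad and x of jar_small in the frame of trough between 0.115 and 0.148 m and y of jar_small in the frame of trough between -0.007 and 0.007 m and z of jar_small in the frame of trough between 0.012 and 0.028 m and angle between jar_small's own z axis and vertical between 0.8 and 1.3 rad).
It fails at once if a bystander is moved more than 25 mm (distance of any of bottle, timer, dish, cover_box from where it was at the start of the episode above 0.025 m).
It also fails if it takes over 72 s, if anything falls off the work surface, if the arm or the gripper's body presses on something with over 40 N, if the wrist force passes 120 N, or if a joint passes its speed limit or range.

## Working session

There is one attempt and no reset: what is moved stays moved. The work goes in short steps, Python scripts to look and compute and a shell command to move; the robot and the scene stay as the last step left them, time stands still between calls to the robot, and variables do not carry over. Pictures are saved under pics/ and viewed, at most 10 in all, crops included, and the job is handed in when it is done.

```bash
ls; mkdir -p pics; python3 - <<'E'
from bench import r
import cv2,numpy as np
for n in("side","top"):
    cv2.imwrite(f"pics/{n}0.png",r.snapshot(n)); c=r.camera_info(n); print(n,{k:(np.round(v,3).tolist() if not isinstance(v,str) else v) for k,v in c.items()})
print(r.observe())
E
```

```text
bench.py
inch.py
pics
side {'fovy': 43.803, 'cx': 321.027, 'cy': 241.434, 'k1': -0.123, 'camera_from_world': [[0.829, -0.559, 0.014, -461.274], [-0.376, -0.576, -0.726, 218.376], [0.414, 0.596, -0.688, 1299.524], [0.0, 0.0, 0.0, 1.0]]}
top {'fovy': 49.607, 'cx': 323.962, 'cy': 236.768, 'k1': 0.011, 'camera_from_world': [[-0.004, -1.0, -0.013, -71.082], [-0.997, 0.005, -0.076, 518.373], [0.076, 0.013, -0.997, 1233.205], [0.0, 0.0, 0.0, 1.0]]}
{'time': 0.1, 'joints': array([-8.86889451e-01,  3.59323816e-01,  1.11576141e-02, -2.99792937e-04,
       -1.22410327e+00, -2.88097747e-01]), 'joint_vel': array([-0.00033083, -0.00067097,  0.00283854,  0.0026692 , -0.00058349,
        0.00039445]), 'tau': array([-3.60182210e-03, -5.84762192e+01,  2.94107991e+01,  6.95442885e+00,
       -3.11490709e-03, -1.72916691e-05]), 'eef_pos': array([ 260.06644465, -622.44790712,  244.45650655]), 'tool_rot': array([-1.96565133e-01,  9.80490482e-01,  7.17115383e-04, -2.19428877e-04]), 'wrist_force': array([ 0.7512247 , -0.41341533,  0.24832865]), 'ft_torque': array([-0.01637124,  0.03058599,  0.02006849]), 'finger_force': 0.0, 'grip_width': 85.60464631303115}
```
View pics/side0.png

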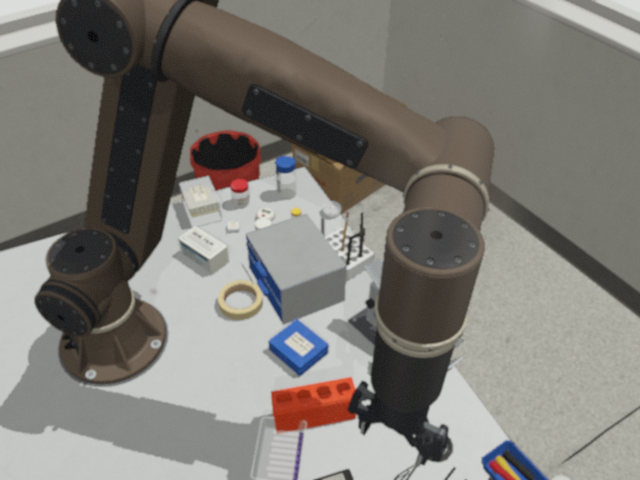

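View pics/top0.png

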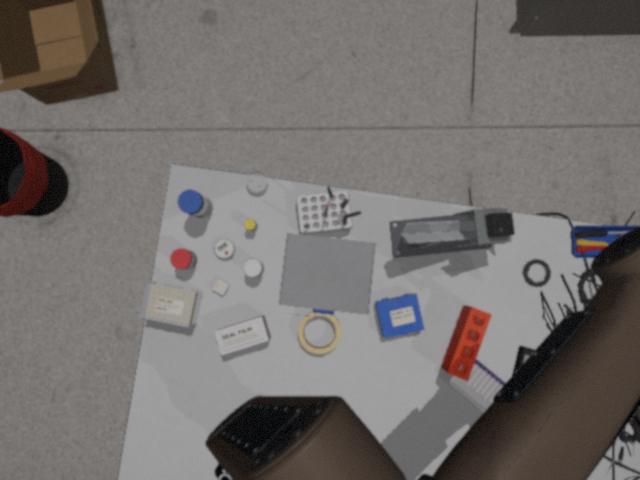

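The top view shows the red cap at (181,259), white at (254,268), yellow at (250,225), blue bottle at (191,201), timer at (223,248) and dish at (257,185). The trough spans about (390..512, 230), with a dark block at (495,224). The side view is mostly blocked by the arm. I'll zoom in on the trough next.

```bash
cat > h.py <<'E'
import numpy as np,cv2
from scipy.spatial.transform import Rotation as R
from bench import r
def cam(n):
    c=r.camera_info(n); f=240/np.tan(np.radians(c["fovy"])/2); return c,f,np.array(c["camera_from_world"])
def ray(n,uv):
    c,f,T=cam(n); d=np.array([(uv[0]-c["cx"])/f,(uv[1]-c["cy"])/f]); s=d.copy()
    for _ in range(20): s=d/(1+c["k1"]*(s@s))
    return -T[:3,:3].T@T[:3,3], T[:3,:3].T@np.r_[s,1]
def on(n,uv,z):
    o,d=ray(n,uv); return o+d*(z-o[2])/d[2]
def proj(n,p):
    c,f,T=cam(n); q=T[:3,:3]@np.asarray(p)+T[:3,3]; s=q[:2]/q[2]; s=s*(1+c["k1"]*(s@s)); return s*f+[c["cx"],c["cy"]]
def tri(uvt,uvs):
    o1,d1=ray("top",uvt);o2,d2=ray("side",uvs)
    A=np.c_[d1,-d2]; t=np.linalg.lstsq(A,o2-o1,rcond=None)[0]; a=o1+d1*t[0];b=o2+d2*t[1]; return (a+b)/2,np.linalg.norm(a-b)
def blob(im,lo,hi,roi):
    u0,u1,v0,v1=roi; m=cv2.inRange(cv2.cvtColor(im,cv2.COLOR_BGR2HSV)[v0:v1,u0:u1],lo,hi)
    n,l,s,c=cv2.connectedComponentsWithStats(m); return [(int(s[i,4]),(c[i]+[u0,v0]).round(1).tolist()) for i in range(1,n) if s[i,4]>15]
E
python3 - <<'E'
from h import *
t=cv2.imread("pics/top0.png");s=cv2.imread("pics/side0.png")
cv2.imwrite("pics/crop1.png",cv2.resize(t[195:275,380:530],None,fx=5,fy=5,interpolation=cv2.INTER_CUBIC))
rt=(140,280,170,320)
print("red",blob(t,(0,120,80),(10,255,255),rt),blob(t,(170,120,80),(180,255,255),rt),blob(s,(0,120,80),(10,255,255),(225,255,175,195)),blob(s,(170,120,80),(180,255,255),(225,255,170,200)))
print("yel",blob(t,(20,100,80),(35,255,255),rt),blob(s,(20,100,80),(35,255,255),(280,310,200,225)))
print("blue",blob(t,(100,120,50),(125,255,255),rt))
for n,uv,z in(("red",(181,259),66),("white",(254,268),60),("yel",(250,225),46),("blue",(191,201),110),("timer",(223,248),19),("dish",(257,185),20),("cover",(220,287),15),("pens",(325,212),30),("tips",(170,305),68)): print(n,on("top",uv,z).round(0))
E
```

```text
red [(166, [180.6, 259.1])] [(106, [179.0, 257.5]), (20, [188.4, 255.8])] [(333, [237.5, 180.9])] [(17, [244.2, 186.2]), (18, [239.1, 188.8])]
yel [(88, [249.7, 224.2])] [(58, [295.6, 211.7])]
blue [(390, [189.9, 201.4])]
red [464. 258.  66.]
white [443.  89.  60.]
yel [545. 101.  46.]
blue [593. 225. 110.]
timer [492. 171.  19.]
dish [645.  89.  20.]
cover [398. 178.  15.]
pens [577. -76.  30.]
tips [359. 281.  68.]
```

View pics/crop1.png

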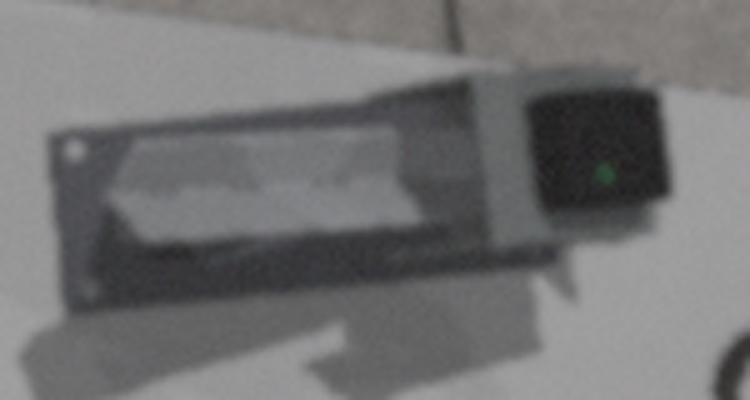

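The crop shows the lit V with its open upper end on the left. The fold tip is at crop (110,193), which is pixel (402,233.6). The grey hood and black reader are on the right, so uphill is roughly world +y.

```bash
python3 - <<'E'
from h import *
t=cv2.imread("pics/top0.png");s=cv2.imread("pics/side0.png")
def red(im,roi):
    u0,u1,v0,v1=roi;h=cv2.cvtColor(im,cv2.COLOR_BGR2HSV)[v0:v1,u0:u1].copy();h[...,0]=(h[...,0].astype(int)+30)%180
    m=cv2.inRange(h,(15,130,80),(45,255,255));n,l,st,c=cv2.connectedComponentsWithStats(m);i=1+st[1:,4].argmax();return c[i]+[u0,v0],st[i]
rt,st=red(t,(140,230,230,290));rs,ss=red(s,(225,255,170,200));print("red",rt,st,rs,ss)
print(on("top",rt,66).round(1),[x for x in tri(rt,rs)])
print("yel",on("top",(249.7,224.2),46).round(1),tri((249.7,224.2),(295.6,211.7)))
# white cap: bright circle
g=cv2.cvtColor(t,cv2.COLOR_BGR2GRAY);sub=g[255:282,238:272];print(sub.max(),np.median(sub))
for th in(185,195,205,215):
    m=(sub>th).astype(np.uint8);n,l,q,c=cv2.connectedComponentsWithStats(m);i=1+q[1:,4].argmax();print(th,c[i]+[238,255],q[i])
print("side of medium",proj("side",(443,89,60)))
for uv in((171,285),(145,290),(199,290),(171,327)): print("tips",on("top",uv,68).round(0))
for uv in((286,235),(375,240),(280,305),(371,313)): print("drawer",on("top",uv,118).round(0))
c=lambda a,b:(380+a/5,195+b/5)
U=on("top",c(110,193),160);A=on("top",c(60,312),6);B=on("top",c(555,262),6);C=on("top",c(50,132),6);D=on("top",c(375,102),6)
print("U",U,"base dir",(A-B)/np.linalg.norm(A-B),(C-D)/np.linalg.norm(C-D),np.linalg.norm(A-B),np.linalg.norm(A-C),A,B,C)
for d in((A-B),(C-D)):
    d=d/np.linalg.norm(d);d[2]=0; u=d*np.cos(.5236)+[0,0,.5];n=-d*.5+[0,0,np.cos(.5236)];y=np.cross(n,u)
    P=lambda a,b,e:((proj("top",U+u*(a-260)+y*b+n*e)-[380,195])*5).round(0)
    print("fold end",P(0,0,0),"hood hi edge",P(125,36,78),P(125,-36,78),"lo",P(25,36,78),P(25,-36,78),"top corners",P(260,20,20),P(260,-20,20))
    print(proj("side",U),proj("side",U-u*135+n*80))
E
```

```text
red [180.84827586 258.44827586] [ 31  20  20  18 290] [238.32755299 178.77456647] [  0   0  30  22 519]
[465.6 258.4  66. ] [array([462.91535657, 252.72337423,  89.65502736]), np.float64(4.317796828199261)]
yel [546.7 102.2  46. ] (array([546.24865428, 103.13475433,  42.93446839]), np.float64(1.7682620412804302))
174 158.0Traceback (most recent call last):
  File "<stdin>", line 12, in <module>
ValueError: attempt to get argmax of an empty sequence
```

```bash
python3 - <<'E'
from h import *
t=cv2.imread("pics/top0.png");s=cv2.imread("pics/side0.png")
g=cv2.GaussianBlur(cv2.cvtColor(t,cv2.COLOR_BGR2GRAY),(3,3),0);sub=g[255:285,238:272]
for r_ in sub[::2,::2]: print(*r_)
print("side of medium",proj("side",(443,89,60)),"red",proj("side",(465,258,66)))
for uv in((171,285),(145,290),(199,290),(171,327)): print("tips",on("top",uv,68).round(0))
for uv in((286,235),(375,240),(280,305),(371,313)): print("drawer",on("top",uv,118).round(0))
c=lambda a,b:(380+a/5,195+b/5)
U=on("top",c(110,193),160);A=on("top",c(60,312),6);B=on("top",c(555,262),6);C=on("top",c(50,132),6);D=on("top",c(375,102),6)
print("U",U,"base dir",(A-B)/np.linalg.norm(A-B),(C-D)/np.linalg.norm(C-D),np.linalg.norm(A-B),np.linalg.norm(A-C),A,B,C)
for d in((A-B),(C-D)):
    d=d/np.linalg.norm(d);d[2]=0; u=d*np.cos(.5236)+[0,0,.5];n=-d*.5+[0,0,np.cos(.5236)];y=np.cross(n,u)
    P=lambda a,b,e:((proj("top",U+u*(a-260)+y*b+n*e)-[380,195])*5).round(0)
    print("fold end",P(0,0,0),"hood hi edge",P(125,36,78),P(125,-36,78),"lo",P(25,36,78),P(25,-36,78),"top corners",P(260,20,20),P(260,-20,20))
    print(proj("side",U),proj("side",U-u*135+n*80))
E
```

```text
152 152 151 153 153 153 155 157 158 159 159 159 159 159 158 159 158
152 153 153 153 152 152 151 150 153 157 157 158 159 159 159 160 159
152 153 153 152 152 156 159 159 160 157 154 157 159 159 159 159 159
152 152 152 152 157 167 171 171 171 167 157 148 153 159 160 159 158
153 153 153 157 168 172 172 173 172 171 167 146 139 155 160 159 159
154 153 153 163 171 173 172 172 172 172 171 151 128 148 159 160 159
156 154 155 165 172 173 173 173 173 172 172 159 127 142 158 160 160
158 158 157 164 172 172 173 172 173 172 170 155 122 140 157 159 159
159 159 157 160 169 172 173 173 172 172 167 140 117 143 158 159 160
158 159 157 155 159 169 172 173 172 169 151 118 125 152 158 159 159
159 159 158 144 134 150 160 162 156 141 117 107 136 156 159 159 159
159 157 156 138 117 119 126 128 121 110 106 113 140 157 159 159 160
158 158 156 137 114 112 112 111 110 110 110 120 146 158 159 159 159
159 158 157 141 116 112 111 111 111 111 113 129 152 159 159 159 159
160 159 158 149 123 113 111 112 112 111 121 145 157 158 159 159 159
side of medium [264.00632094 224.25911675] red [239.58142693 184.55284978]
tips [404. 280.  68.]
tips [393. 339.  68.]
tips [393. 215.  68.]
tips [309. 278.  68.]
drawer [515.  10. 118.]
drawer [ 503. -188.  118.]
drawer [360.  23. 118.]
drawer [ 342. -177.  118.]
U [ 513.40055791 -241.72731223  160.        ] base dir [-0.09674219  0.99530947  0.        ] [-0.08740503  0.99617286  0.        ] 240.50974141071163 87.84450288870222 [ 468.14020263 -237.86694227    6.        ] [ 491.40764253 -477.24856636    6.        ] [ 555.90762394 -234.18775157    6.        ]
fold end [544. 168.] hood hi edge [485. 240.] [464.  73.] lo [648. 227.] [627.  67.] top corners [145. 234.] [134. 140.]
[369.25970498 264.36869171] [423.40407207 308.10454505]
fold end [544. 172.] hood hi edge [484. 243.] [465.  76.] lo [648. 233.] [628.  72.] top corners [144. 235.] [134. 140.]
[369.25970498 264.36869171] [422.88779767 308.46467167]
```

The manual's scale: shifts go in units of 100 mm and turns go in units of 0.1 rad. Converting my numbers, -0.125 rad is -1.25.

```bash
cat >> h.py <<'E'
d=np.array([-.092,.9957,0]);d/=np.linalg.norm(d);S3=np.sqrt(3)/2
u=d*S3+[0,0,.5];n=-d*.5+[0,0,S3];yt=np.cross(n,u)
U=np.array([513.4,-241.7,160.])
RD=np.c_[-d,np.cross([0,0,-1.],-d),[0,0,-1.]]          # tool down, y across trough
RI=np.c_[-n,np.cross(-u,-n),-u]                        # tool along -u
def to(p,Rt):
    o=r.observe();Rc=R.from_quat(o["tool_rot"]).as_matrix()
    print("t",round(o["time"],2),"pos",o["eef_pos"].round(1),"d_tool",(Rc.T@(np.array(p)-o["eef_pos"])).round(1),"rot",R.from_matrix(Rc.T@Rt).as_rotvec().round(3),"j",o["joints"].round(2),"w",round(o["grip_width"],1),"F",o["wrist_force"].round(1))
E
echo '{"plan": [[0,0,0,0,0,-1.25],[0,0,0,0,0,-1.25],[0,0,0,0,0,-1.25],[0,0,0,0,0,-1.25],[0,0,0,0,0,-1.25]]}' > path.dat && python3 inch.py path.dat 62
echo '{"plan": [[0,0,0,0,0,-1.25],[0,0,0,0,0,-1.25],[0,0,0,0,0,-1.25],[0,0,0,0,0,-1.25],[0,0,0,0,0,-1.25],[0,0,0,0,0,-0.18]]}' > path.dat && python3 inch.py path.dat
python3 - <<'E'
from h import *
t=cv2.imread("pics/top0.png")
g=cv2.cvtColor(t,cv2.COLOR_BGR2GRAY);sub=cv2.GaussianBlur(g,(3,3),0)[255:285,238:272]
v,c=np.where(sub>163);print("white",on("top",(238+c.mean(),255+v.mean()),60).round(1),c.max()-c.min()+1)
print(RD,RI,np.linalg.det(RD),np.linalg.det(RI))
to((450,-180,240),RD);to((465.6,258.4,240),RD)
E
```

```text
time: 0.52
eef_pos: [260.1, -622.6, 244.7]
tool_rot: [-0.491, 0.871, 0.0, 0.0]
wrist_force: [-0.2, 0.2, 0.1]
grip_width: 62.3
finger_force: 0.0
time: 1.02
eef_pos: [260.1, -622.6, 244.8]
tool_rot: [0.741, -0.671, -0.0, -0.0]
wrist_force: [-0.4, -0.4, 0.3]
grip_width: 61.5
finger_force: 0.0
white [445.   94.7  60. ] 16
[[ 0.09200541 -0.99575851  0.        ]
 [-0.99575851 -0.09200541  0.        ]
 [-0.         -0.         -1.        ]] [[-0.0460027   0.99575851  0.07967902]
 [ 0.49787925  0.09200541 -0.86235216]
 [-0.8660254   0.         -0.5       ]] 1.0 0.9999999999999999
t 1.02 pos [ 260.1 -622.6  244.8] d_tool [-421.7 -232.6    5. ] rot [0.    0.001 0.007] j [-0.89  0.36  0.01 -0.   -1.22  0.99] w 61.5 F [-0.4 -0.4  0.3]
t 1.02 pos [ 260.1 -622.6  244.8] d_tool [-856.4 -291.4    5.4] rot [0.    0.001 0.007] j [-0.89  0.36  0.01 -0.   -1.22  0.99] w 61.5 F [-0.4 -0.4  0.3]
```

```bash
sed -i 's/^RI=.*/RI=np.c_[n,np.cross(-u,n),-u]/' h.py
echo '{"plan": [[-0.35,-0.194,0,0,0,0],[-0.35,-0.194,0,0,0,0],[-0.35,-0.194,0,0,0,0],[-0.35,-0.194,0,0,0,0],[-0.35,-0.194,0,0,0,0],[-0.35,-0.194,0,0,0,0],[-0.35,-0.194,0,0,0,0],[-0.35,-0.194,0,0,0,0]]}' > path.dat && python3 inch.py path.dat | tail -6 | head -2
echo '{"plan": [[-0.35,-0.194,0,0,0,0],[-0.35,-0.194,0,0,0,0],[-0.35,-0.194,0,0,0,0],[-0.35,-0.194,0,0,0,0],[-0.39,-0.053,0,0,0,0],[-0.39,-0.053,0,0,0,0],[-0.39,-0.053,0,0,0,0],[-0.39,-0.053,0,0,0,0]]}' > path.dat && python3 inch.py path.dat >/dev/null
echo '{"plan": [[-0.39,-0.053,0,0,0,0],[-0.39,-0.053,0,0,0,0],[-0.39,-0.053,0,0,0,0],[-0.39,-0.053,0,0,0,0],[-0.39,-0.053,0,0,0,0],[-0.39,-0.053,0,0,0,0],[0,0,0,0,0,0]]}' > path.dat && python3 inch.py path.dat >/dev/null
python3 - <<'E'
from h import *
cv2.imwrite("pics/side1.png",r.snapshot("side"))
to((465.6,258.4,45),RD)
E
```

```text
time: 1.68
eef_pos: [388.9, -327.8, 245.3]
t 2.98 pos [469.4 213.2 244.7] d_tool [-45.4  -0.5 199.7] rot [ 0.001 -0.     0.001] j [ 0.81  0.1  -0.33 -0.   -1.14 -0.71] w 62.2 F [-0.7 -0.5 -0.3]
```

View pics/side1.png

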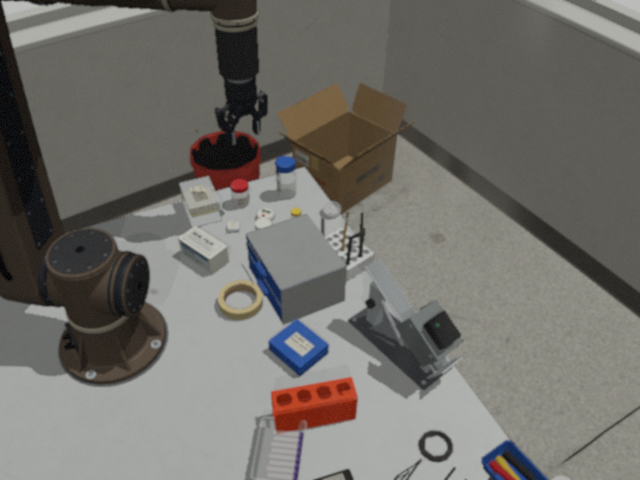

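The arm is now clear. The trough's upper end shows at (369,265), matching the predicted (369,264), and the red cap is at (240,185), also as predicted. Descending now.

```bash

echo '{"plan": [[-0.22,0,0.1,0,0,0],[-0.234,-0.005,0.1,0,0,0],[0,0,0.36,0,0,0],[0,0,0.36,0,0,0],[0,0,0.36,0,0,0],[0,0,0.36,0,0,0],[0,0,0.2,0,0,0],[0,0,0.157,0,0,0]]}' > path.dat && python3 inch.py path.dat >/dev/null
echo '{"plan": [[0,0,0,0,0,0],[0,0,0,0,0,0]]}' > path.dat && python3 inch.py path.dat >/dev/null
python3 - <<'E'
from h import *
to((465.6,258.4,45),RD)
cv2.imwrite("pics/t2.png",np.hstack([cv2.resize(r.snapshot("side")[100:250,150:330],None,fx=2.2,fy=2.2),cv2.resize(r.snapshot("top")[190:340,130:310],None,fx=2.2,fy=2.2)]))
E
echo '{"plan": [[0,0,0,0,0,0],[0,0,0,0,0,0],[0,0,0,0,0,0],[0,0,0,0,0,0],[0,0,0,0,0,0],[0,0,0,0,0,0]]}' > path.dat && python3 inch.py path.dat 40 30
```

```text
t 3.82 pos [465.6 254.4  45.2] d_tool [-3.9 -0.3  0.2] rot [ 0.001 -0.002 -0.001] j [ 0.87  0.35 -0.54  0.   -0.68 -0.78] w 62.1 F [-0.1 -0.2  1. ]
time: 4.42
eef_pos: [466.6, 256.2, 47.2]
tool_rot: [0.739, -0.673, 0.0, -0.001]
wrist_force: [-1.6, -1.3, 6.8]
grip_width: 48.5
finger_force: 30.3
```

View pics/t2.png

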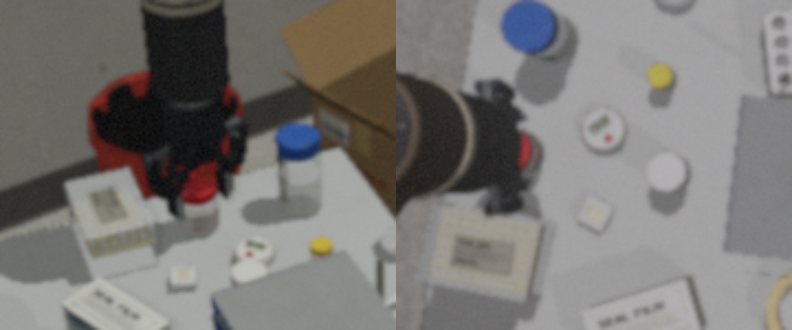

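The jar is gripped between the fingers with its red cap central, and the tip box, bottle and timer are undisturbed. Next I lift and carry.

```bash

echo '{"plan": [[0,0,-0.15,0,0,0],[0,0,-0.35,0,0,0],[0,0,-0.4,0,0,0],[0,0,-0.4,0,0,0],[0,0,-0.4,0,0,0],[0,0,-0.4,0,0,0],[0,0,-0.4,0,0,0]]}' > path.dat && python3 inch.py path.dat - 40 >/dev/null
echo '{"plan": [[0.4,0.01,0,0,0,0],[0.4,0.01,0,0,0,0],[0.4,0.01,0,0,0,0],[0.4,0.01,0,0,0,0],[0.4,0.01,0,0,0,0],[0.4,0.01,0,0,0,0],[0.4,0.01,0,0,0,0],[0.4,0.01,0,0,0,0]]}' > path.dat && python3 inch.py path.dat >/dev/null
echo '{"plan": [[0.4,0.01,0,0,0,0],[0.4,0.01,0,0,0,0],[0,0,0,0,0,0]]}' > path.dat && python3 inch.py path.dat
python3 - <<'E'
from h import *
to(U+u*60+n*70,RI)
E
```

```text
time: 5.92
eef_pos: [492.4, -149.1, 295.9]
tool_rot: [0.738, -0.675, 0.0, 0.0]
wrist_force: [-0.3, 1.1, -0.6]
grip_width: 48.3
finger_force: 41.6
t 5.92 pos [ 492.4 -149.1  295.9] d_tool [ 77.1 -12.7  45.4] rot [ 0.002  1.046 -0.004] j [ 0.09  0.06 -0.26  0.   -1.25 -0.  ] w 48.3 F [-0.3  1.1 -0.6]
```

Next, tilt in place about tool y and watch the joints.

```bash

echo '{"plan": [[0,0,0,0,1.2,0],[0,0,0,0,1.2,0],[0,0,0,0,1.2,0],[0,0,0,0,0,0]]}' > path.dat && python3 inch.py path.dat
python3 - <<'E'
from h import *
to(U+u*60+n*70,RI)
E
```

```text
time: 6.25
eef_pos: [491.4, -143.2, 294.5]
tool_rot: [0.728, -0.661, 0.135, 0.124]
wrist_force: [-0.3, -0.5, -0.6]
grip_width: 48.3
finger_force: 41.5
t 6.25 pos [ 491.4 -143.2  294.5] d_tool [ 61.8 -12.6  70.8] rot [-0.001  0.679  0.004] j [ 0.35  0.01 -0.51  0.39 -1.17 -0.43] w 48.3 F [-0.3 -0.5 -0.6]
```

```bash

echo '{"plan": [[0,0,0,0,1.2,0],[0,0,0,0,1.2,0],[0,0,0,0,1.2,0],[0,0,0,0,1.2,0],[0,0,0,0,1.2,0],[0,0,0,0,0.86,0],[0,0,0,0,0,0],[0,0,0,0,0,0]]}' > path.dat && python3 inch.py path.dat
python3 - <<'E'
from h import *
to(U+u*60+n*70,RI)
E
```

```text
time: 6.92
eef_pos: [493.0, -143.4, 294.9]
tool_rot: [0.641, -0.583, 0.368, 0.337]
wrist_force: [0.7, -0.6, 0.1]
grip_width: 48.6
finger_force: 41.5
t 6.92 pos [ 493.  -143.4  294.9] d_tool [  3.3 -11.3  93.9] rot [0.    0.003 0.003] j [ 0.59  0.18 -0.84  0.89 -1.36 -1.07] w 48.6 F [ 0.7 -0.6  0.1]
```

```bash

echo '{"plan": [[0.01,-0.04,0.31,0,0,0],[0.01,-0.04,0.31,0,0,0],[0.01,-0.033,0.31,0,0,0],[-0.05,0,0.26,0,0,0],[-0.05,0,0.28,0,0,0],[-0.05,0,0.28,0,0,0],[0,0,0,0,0,0],[0,0,0,0,0,0]]}' > path.dat && python3 inch.py path.dat
python3 - <<'E'
from h import *
to(U-u*23+n*40,RI)
cv2.imwrite("pics/t3.png",np.hstack([cv2.resize(r.snapshot("side")[190:390,310:490],None,fx=2.2,fy=2.2),cv2.resize(r.snapshot("top")[140:340,370:530],None,fx=2.2,fy=2.2)]))
E
```

```text
time: 7.58
eef_pos: [516.9, -290.1, 198.3]
tool_rot: [0.639, -0.586, 0.368, 0.337]
wrist_force: [0.6, 0.8, -0.5]
grip_width: 48.3
finger_force: 41.7
t 7.58 pos [ 516.9 -290.1  198.3] d_tool [-17.4  -0.9   0.2] rot [ 0.003  0.002 -0.003] j [ 0.11  0.3  -0.99  1.39 -1.07 -1.25] w 48.3 F [ 0.6  0.8 -0.5]
```

View pics/t3.png

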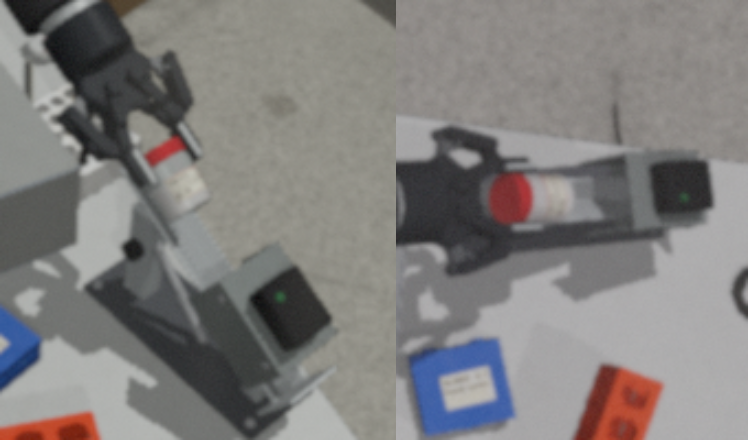

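The side view shows the jar above the trough mouth, in line with it, cap uphill. The top view shows it centred over the V. I'll lower it carefully, because j3 is near its limit.

```bash

echo '{"plan": [[-0.04,-0.005,0,0,0,0],[-0.04,-0.004,0,0,0,0],[-0.03,0,0,0,0,0],[-0.02,0,0,0,0,0],[0,0,0,0,0,0],[0,0,0,0,0,0]]}' > path.dat && python3 inch.py path.dat |grep -v tool
python3 - <<'E'
from h import *
to(U-u*23+n*40,RI)
E
```

```text
time: 8.18
eef_pos: [517.6, -280.9, 186.6]
wrist_force: [-4.3, -1.7, 5.3]
grip_width: 48.5
finger_force: 41.9
t 8.18 pos [ 517.6 -280.9  186.6] d_tool [-2.8  0.6  2.2] rot [-0.     0.     0.001] j [ 0.13  0.32 -1.    1.4  -1.07 -1.29] w 48.5 F [-4.3 -1.7  5.3]
```

```bash

echo '{"plan": [[0,0.015,0,0,0,0],[0,0.01,0,0,0,0],[0,0,0,0,0,0],[0,0,0,0,0,0]]}' > path.dat && python3 inch.py path.dat |grep -v tool
echo '{"plan": [[-0.015,0,0,0,0,0],[0,0,0,0,0,0],[0,0,0,0,0,0]]}' > path.dat && python3 inch.py path.dat |grep -v tool
python3 - <<'E'
from h import *
to(U-u*23+n*40,RI);o=r.observe();print(RI.T@o["wrist_force"])
E
```

```text
time: 8.52
eef_pos: [515.9, -280.8, 186.0]
wrist_force: [0.7, -0.5, -0.6]
grip_width: 48.4
finger_force: 41.7
time: 8.77
eef_pos: [515.6, -280.4, 185.1]
wrist_force: [-0.1, -0.9, 1.7]
grip_width: 48.2
finger_force: 41.8
t 8.77 pos [ 515.6 -280.4  185.1] d_tool [-1.1 -1.4  2. ] rot [-0.001  0.001  0.   ] j [ 0.13  0.32 -1.    1.4  -1.07 -1.29] w 48.2 F [-0.1 -0.9  1.7]
[ 1.8665986   0.21917307 -0.09307702]
```

```bash

echo '{"plan": [[-0.01,0,0,0,0,0],[0,0,0,0,0,0],[0,0,0,0,0,0]]}' > path.dat && python3 inch.py path.dat |grep wrist
echo '{"plan": [[0,0,0,0,0,0],[0,0,0,0,0,0],[0,0,0,0,0,0],[0,0,0,0,0,0]]}' > path.dat && python3 inch.py path.dat 70 30
echo '{"plan": [[0,0,-0.1,0,0,0],[0.05,0,-0.2,0,0,0],[0.1,0,-0.35,0,0,0],[0.1,0,-0.4,0,0,0],[0,0,0,0,0,0],[0,0,0,0,0,0]]}' > path.dat && python3 inch.py path.dat
python3 - <<'E'
from h import *
to(U+u*60+n*70,RI)
cv2.imwrite("pics/t4.png",np.hstack([cv2.resize(r.snapshot("side")[190:390,310:490],None,fx=2.2,fy=2.2),cv2.resize(r.snapshot("top")[140:340,370:530],None,fx=2.2,fy=2.2)]))
E
```

```text
wrist_force: [-0.9, -2.5, 5.3]
time: 9.35
eef_pos: [515.5, -279.7, 183.8]
tool_rot: [0.641, -0.583, 0.369, 0.336]
wrist_force: [-0.4, -0.7, 0.4]
grip_width: 70.0
finger_force: 0.0
time: 9.85
eef_pos: [509.8, -199.1, 259.4]
tool_rot: [0.641, -0.583, 0.371, 0.334]
wrist_force: [0.5, 0.1, -0.8]
grip_width: 70.0
finger_force: 0.0
t 9.85 pos [ 509.8 -199.1  259.4] d_tool [ 5.3  0.5 26.7] rot [-0.006  0.003 -0.   ] j [ 0.42  0.22 -0.9   1.06 -1.23 -1.12] w 70.0 F [ 0.5  0.1 -0.8]
```

View pics/t4.png

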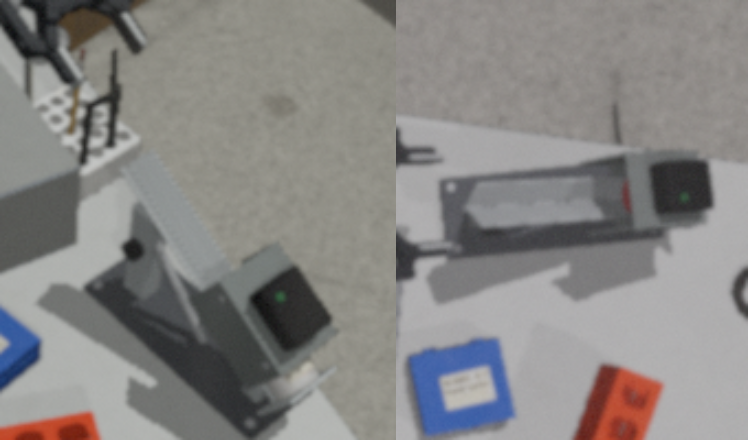

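Released. The top view shows red just under the hood's upper edge, at about (475,229). The side view shows the jar body at the end stop. I'll check this against the projection and plan the medium jar.

```bash
python3 - <<'E'
from h import *
for a in(58,66,76):
  print(a,[proj("top",U+u*(a-260)+n*e).round(1) for e in(15,35,59)])
print("hood edge",proj("top",U+u*(125-260)+n*78), "stop/foot side",[proj("side",U-u*260+n*e+yt*b).round(0).tolist() for e in(0,60) for b in(-24,24)])
to((492,-149,296),RD); to((445,94.7,240),RD)
E
```

```text
58 [array([475.8, 229.1]), array([482.3, 228. ]), array([490.4, 226.6])]
66 [array([473.3, 229.2]), array([479.8, 228.1]), array([487.9, 226.7])]
76 [array([470.1, 229.4]), array([476.6, 228.3]), array([484.6, 226.9])]
hood edge [474.87915102 226.55164793] stop/foot side [[446.0, 363.0], [430.0, 375.0], [461.0, 357.0], [445.0, 370.0]]
t 9.95 pos [ 508.1 -201.7  258. ] d_tool [  5.9  11.1 -65.8] rot [-1.000e-03 -1.046e+00  2.000e-03] j [ 0.41  0.22 -0.91  1.06 -1.23 -1.12] w 70.1 F [ 0.1 -0.1 -1.1]
t 9.95 pos [ 508.1 -201.7  258. ] d_tool [-166.4   35.  -251.5] rot [-1.000e-03 -1.046e+00  2.000e-03] j [ 0.41  0.22 -0.91  1.06 -1.23 -1.12] w 70.1 F [ 0.1 -0.1 -1.1]
```

```bash

echo '{"plan": [[0.03,0.055,-0.33,0,0,0],[0.03,0.055,-0.33,0,0,0],[0,0,0,0,-1.2,0],[0,0,0,0,-1.2,0],[0,0,0,0,-1.2,0],[0,0,0,0,-1.2,0],[0,0,0,0,-1.2,0],[0,0,0,0,-1.2,0]]}' > path.dat && python3 inch.py path.dat 60 >/dev/null
echo '{"plan": [[0,0,0,0,-1.2,0],[0,0,0,0,-1.2,0],[0,0,0,0,-0.86,0],[-0.4,0.04,0,0,0,0],[-0.4,0.04,0,0,0,0],[-0.4,0.04,0,0,0,0],[-0.4,0.04,0,0,0,0],[0,0,0,0,0,0]]}' > path.dat && python3 inch.py path.dat >/dev/null
echo '{"plan": [[-0.4,0.04,0.15,0,0,0],[-0.4,0.04,0.15,0,0,0],[0,0,0,0,0,0],[0,0,0,0,0,0]]}' > path.dat && python3 inch.py path.dat
python3 - <<'E'
from h import *
to((445,94.7,41),RD)
E
```

```text
time: 11.62
eef_pos: [445.6, 85.1, 265.7]
tool_rot: [0.739, -0.673, -0.0, 0.002]
wrist_force: [0.1, -1.0, -0.3]
grip_width: 59.9
finger_force: 0.0
t 11.62 pos [445.6  85.1 265.7] d_tool [-10.1  -1.  224.7] rot [ 0.003 -0.002  0.002] j [ 0.63 -0.03 -0.42  0.   -1.19 -0.53] w 59.9 F [ 0.1 -1.  -0.3]
```

```bash

echo '{"plan": [[-0.1,-0.01,0.35,0,0,0],[0,0,0.38,0,0,0],[0,0,0.38,0,0,0],[0,0,0.38,0,0,0],[0,0,0.38,0,0,0],[0,0,0.25,0,0,0],[0,0,0.12,0,0,0],[0,0,0,0,0,0]]}' > path.dat && python3 inch.py path.dat >/dev/null
echo '{"plan": [[0,0,0,0,0,0],[0,0,0,0,0,0]]}' > path.dat && python3 inch.py path.dat  >/dev/null
python3 - <<'E'
from h import *
to((445,94.7,41),RD)
E
echo '{"plan": [[0,0,0,0,0,0],[0,0,0,0,0,0],[0,0,0,0,0,0],[0,0,0,0,0,0],[0,0,0,0,0,0],[0,0,0,0,0,0]]}' > path.dat && python3 inch.py path.dat 35 30
echo '{"plan": [[0,0,-0.15,0,0,0],[0,0,-0.35,0,0,0],[0,0,-0.4,0,0,0],[0,0,-0.4,0,0,0],[0,0,-0.4,0,0,0],[0,0,-0.4,0,0,0],[0,0,-0.4,0,0,0],[0,0,0,0,0,0]]}' > path.dat && python3 inch.py path.dat - 40
python3 - <<'E'
from h import *
to((492,-149,296),RD)
E
```

```text
t 12.45 pos [447.4  94.8  44.2] d_tool [-0.2  2.4  3.2] rot [-0.001  0.    -0.001] j [ 0.64  0.25 -0.71  0.   -0.61 -0.55] w 60.0 F [0.2 0.2 0.3]
time: 12.95
eef_pos: [447.2, 95.8, 44.8]
tool_rot: [0.739, -0.673, 0.0, -0.001]
wrist_force: [-0.3, -1.9, 5.2]
grip_width: 42.5
finger_force: 29.6
time: 13.62
eef_pos: [449.6, 96.5, 302.9]
tool_rot: [0.74, -0.673, 0.003, -0.007]
wrist_force: [1.3, 1.9, 1.1]
grip_width: 42.4
finger_force: 40.7
t 13.62 pos [449.6  96.5 302.9] d_tool [248.4 -19.    5.9] rot [-0.014  0.005  0.002] j [ 0.64 -0.05 -0.35  0.   -1.25 -0.55] w 42.4 F [1.3 1.9 1.1]
```

```bash

echo '{"plan": [[0.4,-0.03,0,0,0,0],[0.4,-0.03,0,0,0,0],[0.4,-0.03,0,0,0,0],[0.4,-0.03,0,0,0,0],[0.4,-0.03,0,0,0,0],[0.4,-0.03,0,0,0,0],[0,0,0,0,1.2,0],[0,0,0,0,1.2,0]]}' > path.dat && python3 inch.py path.dat >/dev/null
echo '{"plan": [[0,0,0,0,1.2,0],[0,0,0,0,1.2,0],[0,0,0,0,1.2,0],[0,0,0,0,1.2,0],[0,0,0,0,1.2,0],[0,0,0,0,1.2,0],[0,0,0,0,0.8,0],[0,0,0,0,0,0]]}' > path.dat && python3 inch.py path.dat >/dev/null
echo '{"plan": [[0,0,0,0,0,0],[0,0,0,0,0,0]]}' > path.dat && python3 inch.py path.dat|grep -E "grip|force"
python3 - <<'E'
from h import *
to(U+u*50+n*60,RI);to(U-u*23+n*45,RI)
E
```

```text
wrist_force: [0.4, 0.1, 0.8]
grip_width: 42.4
finger_force: 40.8
t 15.12 pos [ 487.  -141.6  293.9] d_tool [ -3.9 -16.9 105.4] rot [-0.001  0.01  -0.001] j [ 0.6   0.17 -0.84  0.88 -1.36 -1.08] w 42.4 F [0.4 0.1 0.8]
t 15.12 pos [ 487.  -141.6  293.9] d_tool [-18.1 -16.8 178.6] rot [-0.001  0.01  -0.001] j [ 0.6   0.17 -0.84  0.88 -1.36 -1.08] w 42.4 F [0.4 0.1 0.8]
```

```bash

echo '{"plan": [[-0.01,-0.04,0.35,0,0.1,0],[-0.01,-0.04,0.35,0,0,0],[-0.02,-0.04,0.35,0,0,0],[-0.04,-0.034,0.35,0,0,0],[-0.05,0,0.2,0,0,0],[-0.05,0,0.18,0,0,0],[0,0,0,0,0,0],[0,0,0,0,0,0]]}' > path.dat && python3 inch.py path.dat >/dev/null
python3 - <<'E'
from h import *
to(U-u*23+n*34,RI)
E
```

```text
t 15.78 pos [ 515.1 -286.7  190.1] d_tool [-14.5  -2.4  -0.9] rot [ 0.002 -0.002 -0.003] j [ 0.11  0.32 -1.    1.41 -1.07 -1.28] w 42.1 F [ 0.3  0.7 -0.4]
```

The manual's scale: shifts go in units of 100 mm and turns go in units of 0.1 rad. Converting my numbers, -4 mm is -0.04, -3 mm is -0.03.

```bash

echo '{"plan": [[-0.04,-0.01,0,0,0,0],[-0.04,0,0,0,0,0],[-0.03,0,0,0,0,0],[0,0,0,0,0,0],[0,0,0,0,0,0]]}' > path.dat && python3 inch.py path.dat |grep -E "wrist"
python3 - <<'E'
from h import *
to(U-u*23+n*34,RI);print(RI.T@r.observe()["wrist_force"])
E
```

```text
wrist_force: [-1.1, -0.2, -0.3]
t 16.2 pos [ 516.6 -278.6  179.6] d_tool [-1.5 -0.2  0.8] rot [-0.002 -0.003  0.001] j [ 0.13  0.33 -1.01  1.41 -1.07 -1.31] w 41.9 F [-1.1 -0.2 -0.3]
[-0.21029074  1.07947507  0.19879707]
```

```bash

echo '{"plan": [[0,0.01,-0.06,0,0,0],[0,0,-0.06,0,0,0],[-0.02,0,0,0,0,0],[0,0,0,0,0,0],[0,0,0,0,0,0]]}' > path.dat && python3 inch.py path.dat |grep -E "wrist"
python3 - <<'E'
from h import *
to(U-u*11+n*34,RI);print(RI.T@r.observe()["wrist_force"])
E
echo '{"plan": [[-0.015,0,0,0,0,0],[0,0,0,0,0,0],[0,0,0,0,0,0]]}' > path.dat && python3 inch.py path.dat |grep -E "wrist"
python3 - <<'E'
from h import *
to(U-u*11+n*34,RI);print(RI.T@r.observe()["wrist_force"])
E
```

```text
wrist_force: [-0.4, -0.4, -0.2]
t 16.62 pos [ 514.2 -267.8  183.7] d_tool [ 0.4 -1.6  0.3] rot [-0.001 -0.003  0.001] j [ 0.17  0.33 -1.01  1.37 -1.08 -1.3 ] w 42.0 F [-0.4 -0.4 -0.2]
[-0.02894737  0.4482654   0.43880421]
wrist_force: [1.0, -0.7, 1.2]
t 16.87 pos [ 514.2 -267.5  182.6] d_tool [ 1.5 -1.6 -0. ] rot [-0.001 -0.003  0.   ] j [ 0.17  0.33 -1.01  1.37 -1.08 -1.3 ] w 42.0 F [ 1.  -0.7  1.2]
[ 1.43021389 -0.88649516  0.02450394]
```

```bash

echo '{"plan": [[-0.01,-0.004,0,0,0,0],[0,0,0,0,0,0],[0,0,0,0,0,0]]}' > path.dat && python3 inch.py path.dat |grep -E "wrist"
echo '{"plan": [[0,0,0,0,0,0],[0,0,0,0,0,0],[0,0,0,0,0,0],[0,0,0,0,0,0]]}' > path.dat && python3 inch.py path.dat 62 30 |grep -E "wrist|finger"
echo '{"plan": [[0,0,-0.1,0,0,0],[0.05,0,-0.2,0,0,0],[0.1,0,-0.35,0,0,0],[0.1,0,-0.4,0,0,0],[0,0,0,0,0,0],[0,0,0,0,0,0]]}' > path.dat && python3 inch.py path.dat >/dev/null
python3 - <<'E'
from h import *
to((492,-149,296),RD)
cv2.imwrite("pics/t5.png",np.hstack([cv2.resize(r.snapshot("side")[190:390,310:490],None,fx=2.2,fy=2.2),cv2.resize(r.snapshot("top")[140:340,370:530],None,fx=2.2,fy=2.2)]))
for a in(118,126,136):
  print(a,[proj("top",U+u*(a-260)+n*e).round(1) for e in(10,30,52)])
E
```

```text
wrist_force: [0.9, -2.4, 4.1]
wrist_force: [0.7, -0.3, 0.6]
finger_force: 0.0
t 17.95 pos [ 508.4 -186.   256.4] d_tool [ 15.2  12.6 -53.1] rot [-0.006 -1.048  0.003] j [ 0.45  0.23 -0.9   1.03 -1.24 -1.14] w 61.8 F [-0.4 -0.3 -0.5]
118 [array([454.8, 230.4]), array([461.2, 229.3]), array([468.4, 228. ])]
126 [array([452.2, 230.5]), array([458.5, 229.4]), array([465.7, 228.1])]
136 [array([448.8, 230.7]), array([455.1, 229.6]), array([462.3, 228.3])]
```

View pics/t5.png

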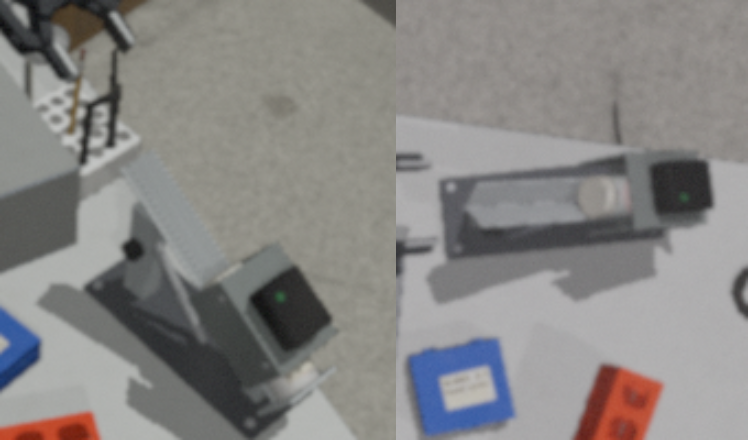

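The medium jar's cap face is at about (452,230), where the model predicts 126 mm up the fold, so it has closed up behind the large jar. Next, the small jar.

To row units: -27 mm is -0.27, 7.5 mm is 0.075, -0.12 rad is -1.2.

```bash

echo '{"plan": [[0.075,0.06,-0.27,0,0,0],[0.075,0.06,-0.27,0,0,0],[0,0,0,0,-1.2,0],[0,0,0,0,-1.2,0],[0,0,0,0,-1.2,0],[0,0,0,0,-1.2,0],[0,0,0,0,-1.2,0],[0,0,0,0,-1.2,0]]}' > path.dat && python3 inch.py path.dat 50 20 >/dev/null
echo '{"plan": [[0,0,0,0,-1.2,0],[0,0,0,0,-1.2,0],[0,0,0,0,-0.86,0],[-0.35,-0.11,0,0,0,0],[-0.35,-0.11,0,0,0,0],[-0.35,-0.11,0,0,0,0],[-0.35,-0.11,0,0,0,0],[-0.35,-0.11,0,0,0,0]]}' > path.dat && python3 inch.py path.dat >/dev/null
echo '{"plan": [[-0.35,-0.11,0,0,0,0],[-0.3,-0.1,0,0,0,0],[0,0,0,0,0,0],[0,0,0,0,0,0]]}' > path.dat && python3 inch.py path.dat >/dev/null
python3 - <<'E'
from h import *
t=r.snapshot("top");print(blob(t,(20,100,80),(35,255,255),(235,265,210,240)))
to((546.5,102.5,40),RD)
E
```

```text
[(89, [249.7, 224.3])]
t 19.77 pos [544.5  94.2 292.8] d_tool [ -9.5  -3.5 252.7] rot [ 0.003 -0.006 -0.001] j [ 0.53  0.13 -0.18  0.   -1.26 -0.44] w 50.0 F [0.  0.2 0.3]
```

```bash

echo '{"plan": [[-0.08,-0.03,0.3,0,0,0],[0,0,0.38,0,0,0],[0,0,0.38,0,0,0],[0,0,0.38,0,0,0],[0,0,0.38,0,0,0],[0,0,0.38,0,0,0],[0,0,0.22,0,0,0],[0,0,0.08,0,0,0]]}' > path.dat && python3 inch.py path.dat >/dev/null
echo '{"plan": [[0,0,0,0,0,0],[0,0,0,0,0,0]]}' > path.dat && python3 inch.py path.dat  >/dev/null
python3 - <<'E'
from h import *
to((546.5,102.5,40),RD)
E
```

```text
t 20.6 pos [547.7 101.7  45.1] d_tool [-0.9  1.1  5. ] rot [-0.    -0.004 -0.   ] j [ 0.54  0.38 -0.49  0.01 -0.7  -0.45] w 49.7 F [ 0.3 -0.5  1.1]
```

```bash

echo '{"plan": [[-0.01,0,0.045,0,0,0],[0,0,0,0,0,0],[0,0,0,0,0,0],[0,0,0,0,0,0],[0,0,0,0,0,0],[0,0,0,0,0,0],[0,0,0,0,0,0]]}' > path.dat && python3 inch.py path.dat 22 20
echo '{"plan": [[0,0,-0.15,0,0,0],[0,0,-0.35,0,0,0],[0,0,-0.4,0,0,0],[0,0,-0.4,0,0,0],[0,0,-0.4,0,0,0],[0,0,-0.4,0,0,0],[0,0,-0.4,0,0,0],[0,0,0,0,0,0]]}' > path.dat && python3 inch.py path.dat - 25
python3 - <<'E'
from h import *
cv2.imwrite("pics/t6.png",cv2.resize(r.snapshot("side")[20:220,200:380],None,fx=3,fy=3))
to((492,-149,296),RD)
E
```

```text
time: 21.18
eef_pos: [547.8, 104.1, 41.0]
tool_rot: [0.739, -0.673, 0.002, 0.0]
wrist_force: [-0.7, -0.2, 6.9]
grip_width: 26.7
finger_force: 20.0
time: 21.85
eef_pos: [550.0, 105.4, 299.2]
tool_rot: [0.74, -0.673, 0.005, -0.004]
wrist_force: [1.3, 1.5, 0.8]
grip_width: 26.5
finger_force: 24.7
t 21.9 pos [548.6 105.4 295.1] d_tool [248.1  80.1  -1.3] rot [-0.008 -0.001  0.001] j [ 0.54  0.13 -0.18  0.   -1.25 -0.45] w 26.4 F [-0.1 -0.9 -1.6]
```

View pics/t6.png

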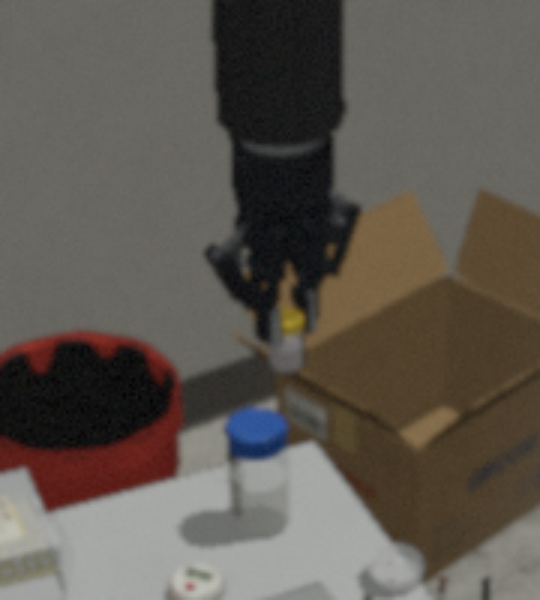

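The side view shows the small jar held upright by its yellow cap at (290,320), with its body free below the fingertips. I'll carry it over, tilt it 40°, and insert it foot first.

```bash
cat >> h.py <<'E'
a=np.cos(np.radians(20))*u+np.sin(np.radians(20))*n;m=np.cos(np.radians(20))*n-np.sin(np.radians(20))*u
RS=np.c_[m,np.cross(-a,m),-a]
TS=lambda h,x=222:U+u*(x-260)+n*h+a*41-m*1.6+yt*1.4
E
echo '{"plan": [[0.35,0.11,0,0,0,0],[0.35,0.11,0,0,0,0],[0.35,0.11,0,0,0,0],[0.35,0.11,0,0,0,0],[0.35,0.11,0,0,0,0],[0.35,0.11,0,0,0,0],[0.37,0.12,0,0,0,0],[0,0,0,0,1.2,0]]}' > path.dat && python3 inch.py path.dat >/dev/null
echo '{"plan": [[0,0,0,0,1.2,0],[0,0,0,0,1.2,0],[0,0,0,0,1.2,0],[0,0,0,0,1.2,0],[0,0,0,0,1,0],[0,0,0,0,0,0],[0,0,0,0,0,0]]}' > path.dat && python3 inch.py path.dat | tail -2
python3 - <<'E'
from h import *
to(TS(50),RS);to(TS(30),RS)
E
```

```text
grip_width: 26.5
finger_force: 24.8
t 23.15 pos [ 491.4 -148.   289.3] d_tool [ 47.5 -11.8 138.3] rot [ 0.001 -0.007  0.005] j [ 0.49  0.06 -0.71  0.69 -1.21 -0.78] w 26.5 F [ 1.  -0.7  0.6]
t 23.15 pos [ 491.4 -148.   289.3] d_tool [ 28.6 -11.9 145. ] rot [ 0.001 -0.007  0.005] j [ 0.49  0.06 -0.71  0.69 -1.21 -0.78] w 26.5 F [ 1.  -0.7  0.6]
```

```bash

echo '{"plan": [[0.24,-0.04,0.25,0,0,0],[0.23,-0.04,0.25,0,0,0],[0,-0.04,0.3,0,0,0],[0,0,0.3,0,0,0],[0,0,0.2,0,0,0],[0,0,0.08,0,0,0],[0,0,0,0,0,0],[0,0,0,0,0,0]]}' > path.dat && python3 inch.py path.dat |tail -1
python3 - <<'E'
from h import *
to(TS(30),RS)
cv2.imwrite("pics/t7.png",np.hstack([cv2.resize(r.snapshot("side")[190:390,310:490],None,fx=2.2,fy=2.2),cv2.resize(r.snapshot("top")[140:340,370:530],None,fx=2.2,fy=2.2)]))
E
```

```text
finger_force: 24.8
t 23.82 pos [ 515.8 -272.6  216.8] d_tool [-20.7   1.    7.9] rot [-0.    -0.006 -0.001] j [ 0.14  0.16 -0.83  0.97 -0.9  -0.8 ] w 26.3 F [0.5 0.4 1. ]
```

View pics/t7.png

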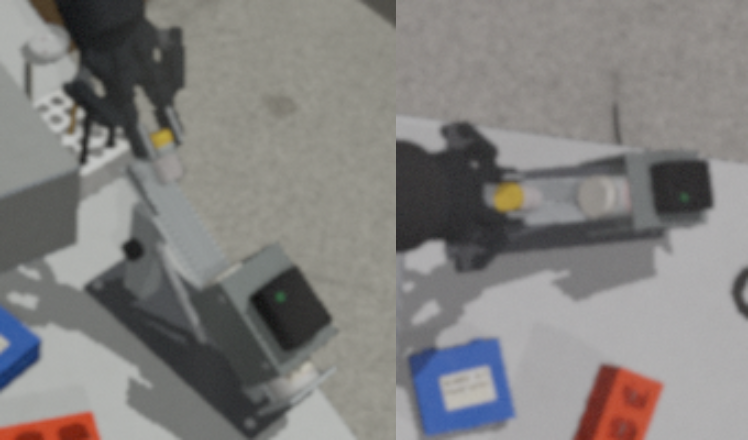

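The small jar hangs over the fold, centred in the V, cap uphill, just inside the mouth. I'll lower it until contact.

```bash

echo '{"plan": [[-0.08,0.005,0.03,0,0,0],[-0.08,0.005,0.03,0,0,0],[-0.05,0,0.02,0,0,0],[-0.03,0,0.01,0,0,0],[0,0,0,0,0,0],[0,0,0,0,0,0]]}' > path.dat && python3 inch.py path.dat |grep wrist
python3 - <<'E'
from h import *
to(TS(21),RS);print(RS.T@r.observe()["wrist_force"])
E
echo '{"plan": [[-0.02,0,0.007,0,0,0],[0,0,0,0,0,0],[0,0,0,0,0,0]]}' > path.dat && python3 inch.py path.dat |grep wrist
python3 - <<'E'
from h import *
to(TS(21),RS);print(RS.T@r.observe()["wrist_force"])
E
```

```text
wrist_force: [0.4, -0.5, 0.2]
t 24.42 pos [ 513.7 -259.4  193.5] d_tool [-3.9  0.   1.8] rot [-0.    -0.006  0.002] j [ 0.15  0.19 -0.87  1.   -0.87 -0.87] w 26.0 F [ 0.4 -0.5  0.2]
[ 0.55757728 -0.36319569  0.23257772]
wrist_force: [0.5, 0.6, 0.1]
t 24.67 pos [ 513.5 -258.6  191.9] d_tool [-2.3 -0.   1.1] rot [-0.    -0.006  0.001] j [ 0.16  0.19 -0.87  1.01 -0.87 -0.87] w 26.5 F [0.5 0.6 0.1]
[-0.32732578 -0.57143268 -0.40961807]
```

```bash

for i in 1; do echo '{"plan": [[-0.015,0,0.005,0,0,0],[0,0,0,0,0,0],[0,0,0,0,0,0]]}' > path.dat && python3 inch.py path.dat |grep -E "wrist|eef"
echo '{"plan": [[-0.012,0,0.004,0,0,0],[0,0,0,0,0,0],[0,0,0,0,0,0]]}' > path.dat && python3 inch.py path.dat |grep -E "wrist|eef"; done
python3 - <<'E'
from h import *
to(TS(21),RS);print(RS.T@r.observe()["wrist_force"])
E
```

```text
eef_pos: [513.4, -257.8, 190.5]
wrist_force: [-0.0, 0.5, 0.4]
eef_pos: [513.5, -257.1, 189.5]
wrist_force: [0.4, 0.2, 0.5]
t 25.17 pos [ 513.5 -257.1  189.5] d_tool [0.4 0.  0.2] rot [-0.001 -0.006  0.001] j [ 0.16  0.19 -0.87  1.01 -0.87 -0.88] w 26.2 F [0.4 0.2 0.5]
[ 0.17731899 -0.46013712 -0.46309925]
```

```bash

echo '{"plan": [[-0.012,0,0.004,0,0,0],[0,0,0,0,0,0],[0,0,0,0,0,0]]}' > path.dat && python3 inch.py path.dat |grep -E "wrist|eef"
python3 - <<'E'
from h import *
print(RS.T@r.observe()["wrist_force"])
cv2.imwrite("pics/t8.png",np.hstack([cv2.resize(r.snapshot("side")[230:310,340:430],None,fx=4.4,fy=4.4,interpolation=2),cv2.resize(r.snapshot("top")[195:275,390:480],None,fx=4.4,fy=4.4,interpolation=2)]))
E
```

```text
eef_pos: [513.5, -256.7, 188.9]
wrist_force: [1.4, -3.1, 5.0]
[ 5.64321763 -1.13233686 -1.75372974]
```

View pics/t8.png

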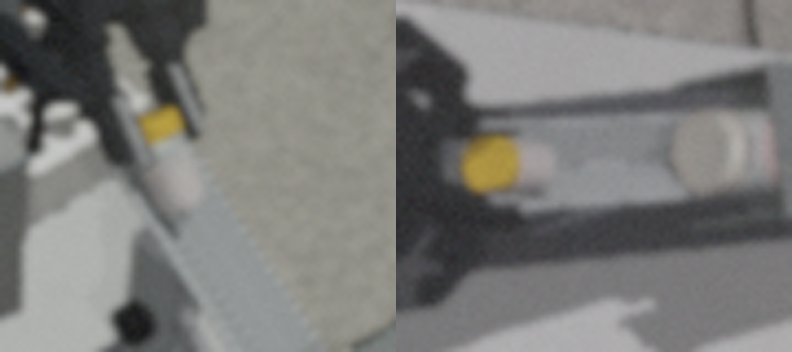

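The jar's foot rests in the fold, with contact of about 5.6 N, and it is in line with the medium jar. Releasing it now.

```bash

echo '{"plan": [[0.007,0,-0.002,0,0,0],[0,0,0,0,0,0]]}' > path.dat && python3 inch.py path.dat |grep -E "wrist"
echo '{"plan": [[0,0,0,0,0,0],[0,0,0,0,0,0],[0,0,0,0,0,0],[0,0,0,0,0,0],[0,0,0,0,0,0]]}' > path.dat && python3 inch.py path.dat 46 20 |grep -E "wrist|finger|width"
echo '{"plan": [[0.03,0,-0.08,0,0,0],[0.08,0,-0.15,0,0,0],[0.1,0,-0.3,0,0,0],[0.1,0,-0.4,0,0,0],[0,0,-0.2,0,0,0],[0,0,0,0,0,0],[0,0,0,0,0,0]]}' > path.dat && python3 inch.py path.dat >/dev/null
python3 - <<'E'
from h import *
i=r.snapshot("top");cv2.imwrite("pics/t9.png",np.hstack([cv2.resize(r.snapshot("side")[190:390,310:490],None,fx=2.2,fy=2.2),cv2.resize(i[140:340,370:530],None,fx=2.2,fy=2.2)]))
print(blob(i,(20,90,70),(38,255,255),(390,490,200,260)))
for x in(172,182,194): print(x,[proj("top",U+u*(x-260)+n*e).round(1) for e in(6,20,34)])
for k,uv,z in(("blue",(189.9,201.4),110),):print(k,blob(i,(100,120,50),(125,255,255),(140,280,170,320)))
E
```

```text
wrist_force: [0.5, -2.4, 3.5]
wrist_force: [-0.1, 0.0, 0.4]
grip_width: 45.6
finger_force: 0.0
[(108, [441.2, 230.7])]
172 [array([435.3, 231.6]), array([439.6, 230.8]), array([444., 230.])]
182 [array([431.9, 231.8]), array([436.2, 231. ]), array([440.5, 230.2])]
194 [array([427.7, 232. ]), array([431.9, 231.2]), array([436.3, 230.4])]
blue [(300, [187.8, 200.3])]
```

View pics/t9.png

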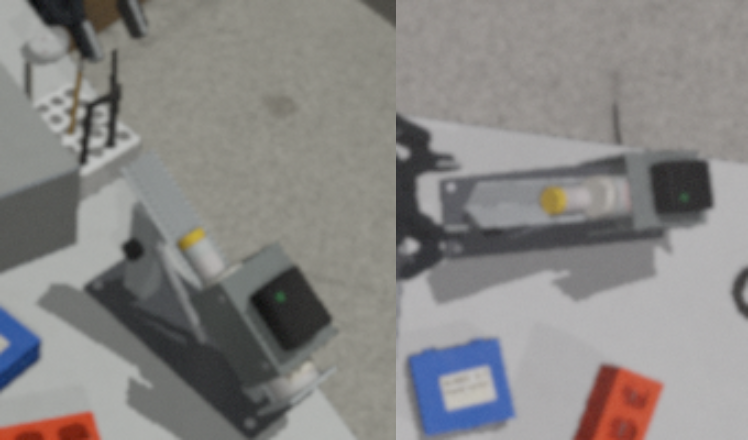

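The three jars lie in one line, caps uphill. The yellow cap at (441,231) matches the prediction of about 172 mm up the fold, so the small jar is touching the medium one. Handing in.

```bash
python3 -c "
from bench import r
print(r.close_job())"
```

```text
the job is handed in; nothing more can be done
None
```

All three jars are in the trough in order of size, caps uphill and closed up from the end stop, and the job was handed in after about 27 s; the hand-in printed no verdict, so this rests on my last pictures.

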